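Bolt the drying cassette's gate

ROBOT

A 6-joint arm with a two-finger parallel gripper is mounted at the origin on the work surface. World frame = base frame: x ahead of the robot, y to its left, z up, the work surface at z = 0. Lengths are in mm, angles in rad, forces in N, time in s.
With the tool pointing down it reaches from about 350 to 875 mm from the base axis. Payload 4.2 kg.
Tool frame: the origin (TCP) lies at the very end of the fingers, on their centre line; the grasp point (between the pads) lies 19 mm behind it; z points along the fingers, y is the direction in which the jaws open and shut (so a half turn about z gives the same grasp; the last joint's range is limited). The gripper opens to 85 mm and grips with 20 to 120 N. Pads are 22 mm wide; open, the fingers measure 114 mm over their backs; the gripper's body (76 mm by 85 mm) begins 54 mm behind the grasp point. The pads swing forward as they close: fully open they stand 13 mm farther back than shut.
Start: joints at [-1.01, 0.385, 0.008, 0, -1.194, -0.259], TCP at [185.79, -596.725, 231.312] pointing down, gripper open.
Joint ranges: [-3.14, 3.14], [-1.21, 2.06], [-1.07, 1.41], [-3.16, 2.05], [-2.99, -0.16], [-3.1, 3.1]. Speed limits (rad/s): [2.79, 2.79, 3.14, 3.14, 3.14, 3.14].

INTERFACE

Orientations are given as a unit quaternion [x, y, z, w].
In Python, from bench import read_state, get_image, camera_params, job_done gives the robot as it stands.
- The arm moves only by the tool send_rows, never from a script. Its arguments are lists of equal length, an entry for each row: "translation": the shift along the tool's x, y, z in m, a list of three; "yaw": the turn about the tool's z in degrees; "fingers": the closure in counts, from 0 (fully open) to 255 (shut). A call has 1 to 12 rows; each row is the pose to reach, as a shift and turn from the pose measured when the call began, along the tool's axes at that moment; what a row does not reach only later rows make up. A row lasts 1/10 s, in which the tool goes at most 50 mm and 8.59 degrees, less where a joint would pass 70% of its speed; a pose out of reach is approached as far as the arm can. A call with a gripper value outside its range is refused whole. The fingers move at their own pace and stop on an object; the grip force is fixed at half the most. Time passes only in rows, so rows that repeat a pose let the fingers close. It gives the time, the measured TCP pose, the force and the opening at its end, in the units of the state.
- read_state(): the state, without advancing time (a new reading comes with each control period).
- get_image(name): name is "scene" or "top"; returns the picture (384x512x3 uint8, blue, green, red); there is no depth.
- camera_params(name): a dict with "mtx" (3x3 intrinsics, pixels), "rvec" (rotation vector, rad) and "tvec" (3), from world to camera coordinates, as OpenCV has them. Camera axes: x right, y down, z forward; pixel columns grow to the right and rows downward; lengths in mm; the calibration is good to about 2 mm. A picture is of the moment at which its call begins. camera_params takes no time and is no camera call.
- job_done(): hands the job in, once; it reports no verdict.
The state is a dict: "clock": time; "joints": joint angles; "joint_vel": joint speeds; "joint_efforts": joint torques, N m; "position": TCP position; "ee_rot": TCP orientation; "contact_force": force on the tool from outside, world axes, zero at the start; "wrist_torque": the same for the moment, N m; "gripper_width": finger opening in mm.
Only numpy, scipy, OpenCV 4.12 (cv2) and the standard library are available. Lean on these libraries where they do the work, as an engineer would, in place of code of your own. Each camera call takes 0.05 s, during which the arm holds its last target.

TASK

Lock the gate of the plate-drying cassette: press the long spring catch pad down with one fingertip and, keeping it down all the while, push the bolt's upright thumb plate with the other finger until the bolt is fully home in the keeper block. Then take the fingers away so that the catch springs back up and locks the bolt there. Leave the plates and everything else on the bench where they are.

Things in the scene. Friction and masses are not known exactly. Their poses are not given: they have to be found in the camera images.
- cassette: Fixed timber drying cassette, 360 x 370 mm; place and yaw vary. Origin: on the bench, under the mechanism's middle; base board x -75 to 285, y +-185 mm, top 20 mm high. Axes: z up, +y the way the bolt slides home, +x towards the plates' bay. Gate leaf 71 mm high at x 75 to 97 mm; two bolt guides 30 x 14 mm, 52 mm high, at x 34, y +-75 mm. Only the pad and thumb plate rise above 71 mm.
- keeper (a point): Middle of the mouth of the keeper block that receives the bolt's tip, on the face towards the bolt; 40 mm above the bench, cassette x 30, y 132 mm. The block is steel, 56 x 40 mm, its top 64 mm above the bench.
- catch_pad (a point): Centre of the top of the catch: a ribbed dark steel pad 28 mm wide (cassette x), 130 mm long (cassette y, parallel to the bolt), 75 mm above the bench when up, at cassette x -30, y -30 mm. Moves straight down with the catch; axes as the cassette's. Pressed anywhere along its length it sinks level; a fingertip may slide along it.
- catch (a joint): How far the catch is pressed down, m: 0 = up (locking), 0.010 = bottomed. Spring: about 2.5 N to start, 6.5 N at the bottom. Down by 0.0055 or more the bolt is free; less, its tooth stops the bolt at the start, again part-way (at about 31 mm) and, once home, from coming back.
- bolt_top (a point): Centre of the top of the bolt's upright steel thumb plate: 32 mm wide (cassette x), 12 mm thick (cassette y), top 105 mm and lower edge 47 mm above the bench, so 40 mm higher than the pressed pad. At bolt = 0 it is at cassette x 30, y -30 mm: beside the middle of the pad, 60 mm centre to centre. Moves with the bolt; axes as the cassette's. The rod below is 14 mm thick, its axis 40 mm up.
- bolt (a joint): Bolt travel towards cassette +y, m: 0 = drawn back (start, within 1 mm), 0.048 = fully home against its stop. About 2.5 N of friction; stays where it is left. The catch can spring up and lock it beyond 0.0435.
- plate_a: Bystander: round bamboo plate with three compartments, 150 mm across, 18 mm high, loose on its board in the bay. Origin: centre of its underside.
- plate_b: Bystander: the same, beside plate_a.
- spacer: Bystander: loose wooden spacer 20 x 45 x 16 mm on the cassette's base board near the catch, on the +y side of it. Origin: centre of underside.
- wax_tin: Bystander: metal tin, 60 mm across, 45 mm high, on the bench beside the cassette, on its +y side.
- sanding_block: Bystander: cork sanding block 60 x 100 x 38 mm, on the bench beside the cassette, on its -y side.
- brush: Bystander: hand brush lying at the left of the bench.
- screwdriver: Bystander: screwdriver lying at the right of the bench.
- cup: Bystander: white cup, 76 mm across, 90 mm high, on the bench beside the cassette, on its +y side.

How it is judged (in metres and radians):
On the way, in this order (a step that is already met when the one before it is completed fails the run):
1. the catch is held down (at least 5.5 mm) with the bolt still drawn back (value of joint catch above 0.0055 m and value of joint bolt below 0.006 m), for 0.05 s.
2. the bolt is home (at least 43 mm of 48) with the catch still held down (value of joint bolt above 0.043 m and value of joint catch above 0.0045 m), for 0.05 s.
At the end, for the whole second after the job is handed in: The bolt is home in the keeper (at least 43 mm of its 48 mm travel) and at rest, and the catch has sprung back up (less than 2 mm down) (value of joint bolt above 0.043 m and value of joint catch below 0.002 m and velocity of joint bolt between -0.005 and 0.005 m/s); the robot touches nothing.
It fails at once if the catch came up (less than 3.5 mm down) while the bolt was between 6 and 40 mm of its travel (value of joint bolt between 0.006 and 0.04 m and value of joint catch below 0.0035 m).
It fails at once if another thing on the bench or in the bay was lifted or moved by more than 25 mm (distance of any of plate_a, plate_b, spacer, wax_tin, sanding_block, brush, screwdriver, cup from where it was at the start of the episode above 0.025 m).
It also fails if it takes over 35 s, if anything falls off the work surface, if the arm or the gripper's body presses on something with over 40 N, if the wrist force passes 120 N, or if a joint passes its speed limit or range.

## Working session

There is one attempt and no reset: what is moved stays moved. The work goes in short steps, Python scripts to look and compute and a tool call to move; the robot and the scene stay as the last step left them, time stands still between calls to the robot, and variables do not carry over. Pictures are saved under pics/ and viewed, and the job is handed in when it is done.

Besides the shell and the picture viewer there is one more tool, called after "Emit:" in YAML: its name, and indented under it one key for each argument. send_rows: Moves the arm, as the interface text tells. Its arguments: {"type":"object","properties":{"translation":{"type":"array","items":{"type":"array","items":{"type":"number"}}},"yaw":{"type":"array","items":{"type":"number"}},"fingers":{"type":"array","items":{"type":"number"}}},"required":["translation","yaw","fingers"]}

```bash
mkdir -p pics; ls; python3 - <<'E'
from bench import *
import cv2
s=read_state(); print({k:s[k] for k in ('clock','position','ee_rot','gripper_width','contact_force')})
for n in ("scene","top"):
    im=get_image(n); cv2.imwrite(f"pics/{n}0.png",im); 
    p=camera_params(n); print(n,p)
E
```

```text
pics
{'clock': 0.0, 'position': array([ 185.62975984, -596.17655793,  230.20502399]), 'ee_rot': array([-1.50241128e-01,  9.88648772e-01,  1.08237840e-03, -1.94677382e-04]), 'gripper_width': 85.70383438695555, 'contact_force': array([-0.31935944, -0.36774922, -0.36001958])}
scene {'mtx': array([[425.04298633,   0.        , 257.50944558],
       [  0.        , 425.04298633, 192.89779766],
       [  0.        ,   0.        ,   1.        ]]), 'rvec': array([ 1.98537642,  1.72838163, -0.51732383]), 'tvec': array([ -95.85336366, -446.22508788, 1952.62715226])}
top {'mtx': array([[358.02653959,   0.        , 252.09873294],
       [  0.        , 358.02653959, 191.76814823],
       [  0.        ,   0.        ,   1.        ]]), 'rvec': array([ 2.20746284, -2.14915097,  0.06698975]), 'tvec': array([ -13.41565713,  630.52758639, 1270.57694113])}
```

View pics/scene0.png

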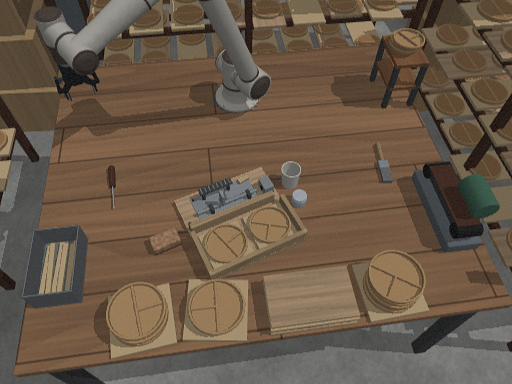

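View pics/top0.png

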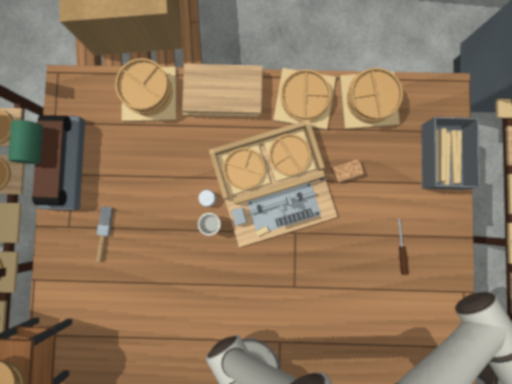

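The scene view shows the cassette near (240,215). In the top view it is near (275,185), with the keeper at its left end, about (237,215), and the cup and tin further left.

```bash
python3 - <<'E'
import cv2
im=cv2.imread("pics/top0.png"); c=im[165:255,215:345]; cv2.imwrite("pics/top0c.png",cv2.resize(c,None,fx=6,fy=6,interpolation=cv2.INTER_CUBIC))
im=cv2.imread("pics/scene0.png"); c=im[160:240,165:290]; cv2.imwrite("pics/scene0c.png",cv2.resize(c,None,fx=6,fy=6,interpolation=cv2.INTER_CUBIC))
E
```

```text
(no output)
```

View pics/top0c.png

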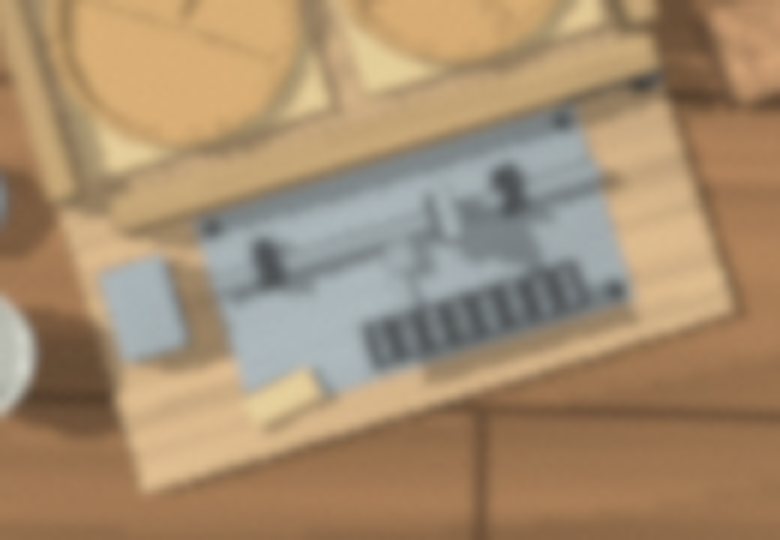

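View pics/scene0c.png

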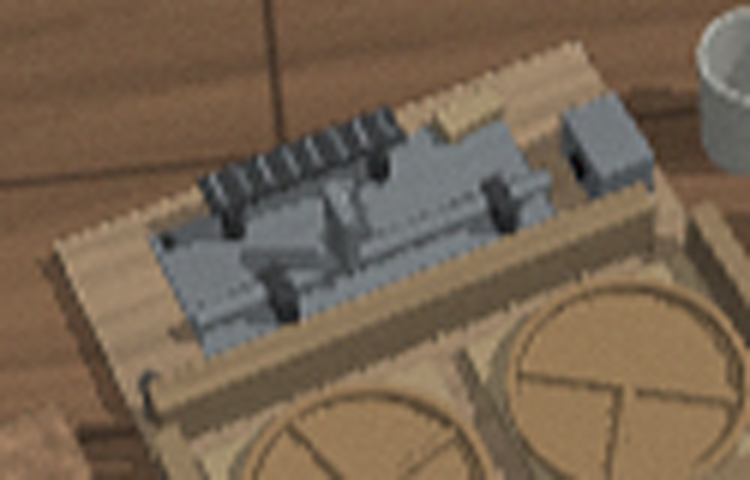

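```bash
cat > fit.py <<'E'
from bench import *
import cv2, numpy as np
from scipy.optimize import least_squares
T=[((145,492),(-75,185,20)),((735,310),(-75,-185,20)),((100,270),(58,172,64)),((160,257),(58,132,64)),((187,345),(2,132,64)),((128,362),(2,172,64)),
((362,325),(-16,35,75)),((575,262),(-16,-95,75)),((592,305),(-44,-95,75)),((378,370),(-44,35,75))]
S=[((55,245),(-75,-185,20)),((577,42),(-75,185,20)),((200,180),(-44,-95,75)),((385,108),(-44,35,75)),((405,132),(-16,35,75)),((215,210),(-16,-95,75)),((560,110),(2,132,64)),((612,92),(2,172,64)),((655,155),(58,172,64))]
def prep(L,o): 
    return (np.array([a for a,_ in L],float)+.5)/6-.5+np.array(o), np.array([b for _,b in L],float)
data={"top":prep(T,(215,165)),"scene":prep(S,(165,160))}
P={n:camera_params(n) for n in data}
def toworld(q,X):
    c,s=np.cos(q[2]),np.sin(q[2]); X=np.atleast_2d(np.asarray(X,float))
    return np.c_[q[0]+c*X[:,0]-s*X[:,1], q[1]+s*X[:,0]+c*X[:,1], X[:,2]]
def proj(n,W): 
    p=P[n]; return cv2.projectPoints(np.asarray(W,float),p["rvec"],p["tvec"],p["mtx"],None)[0].reshape(-1,2)
def res(q,names=("top","scene")):
    return np.concatenate([(proj(n,toworld(q,data[n][1]))-data[n][0]).ravel() for n in names])
if __name__=="__main__":
    for names in (("top",),("scene",),("top","scene")):
        f=least_squares(res,[600,0,0.3],args=(names,),loss="soft_l1"); q=f.x
        print(names,q.round(3),"rms",np.sqrt(np.mean(res(q,names)**2)).round(2))
    print(res(q).reshape(-1,2).round(1).tolist())
    for nm,X in (("origin",(0,0,0)),("pad",(-30,-30,75)),("bolt",(30,-30,105))): print(nm,toworld(q,X).round(1))
    s=read_state(); print(s["position"])
    from scipy.spatial.transform import Rotation as R
    print(R.from_quat(s["ee_rot"]).as_matrix().round(3))
    for n,o in (("top",(215,165)),("scene",(165,160))): print(n,((proj(n,toworld(q,[(x,y,105) for x in(14,46) for y in(-36,-24)]))-o)*6).round(0).tolist())
E
python3 fit.py
```

```text
('top',) [ 5.62124e+02 -1.05817e+02  3.24000e-01] rms 0.39
('scene',) [ 5.64557e+02 -1.04144e+02  3.25000e-01] rms 0.45
('top', 'scene') [ 5.62915e+02 -1.05096e+02  3.24000e-01] rms 0.5
[[-0.1, -0.0], [0.0, -0.0], [-0.7, 0.1], [0.3, -1.1], [0.4, -0.4], [-0.7, 0.2], [-0.4, -0.3], [0.1, -0.8], [-0.2, -0.2], [-0.6, 0.0], [-0.7, -0.4], [-0.3, -0.7], [-1.1, -0.5], [0.2, -1.0], [0.0, 0.4], [-0.7, 0.2], [-0.4, 0.1], [0.3, -0.6], [-0.0, -0.4]]
origin [[ 562.9 -105.1    0. ]]
pad [[ 544.  -143.1   75. ]]
bolt [[ 600.9 -124.   105. ]]
[ 185.62477563 -596.24008307  230.32007005]
[[-0.955 -0.297 -0.001]
 [-0.297  0.955  0.002]
 [ 0.     0.002 -1.   ]]
top [[465.0, 233.0], [444.0, 239.0], [448.0, 178.0], [427.0, 185.0]]
scene [[314.0, 182.0], [333.0, 174.0], [336.0, 221.0], [355.0, 214.0]]
```

```bash
cat > go.py <<'E'
import sys; from fit import *
from scipy.spatial.transform import Rotation as R
Q=np.array([562.9,-105.1,0.324])
def delta(X):   # cassette target (mm) -> tool shift m and yaw deg so that tool y = -cassette x
    s=read_state(); M=R.from_quat(s["ee_rot"]).as_matrix(); W=toworld(Q,X)[0]
    d=M.T@(W-s["position"])/1000
    ang=np.degrees(np.arctan2(M[1,1],M[0,1])); want=np.degrees(Q[2])+180
    yaw=-((want-ang+180)%360-180)
    c,sn=np.cos(Q[2]),np.sin(Q[2]); p=s["position"]-[Q[0],Q[1],0]
    print("clock",round(s["clock"],2),"shift",d.round(4),"yaw",yaw.round(2),"tcp in cassette",(c*p[0]+sn*p[1]).round(1),(-sn*p[0]+c*p[1]).round(1),p[2].round(1),"F",s["contact_force"].round(1),"w",round(s["gripper_width"],1))
if __name__=="__main__": delta([float(a) for a in sys.argv[1:4]])
E
python3 go.py 0 -57 170
```

```text
clock 0.1 shift [-0.5074  0.2998  0.0609] yaw -91.28 tcp in cassette -514.0 -345.5 230.3 F [ 0.5  0.6 -0.7] w 85.3
```

Emit:
send_rows:
  translation:
    - [-0.02, 0.012, 0]
    - [-0.06, 0.035, 0]
    - [-0.1, 0.059, 0]
    - [-0.14, 0.083, 0]
    - [-0.18, 0.106, 0]
    - [-0.22, 0.13, 0]
    - [-0.26, 0.154, 0]
    - [-0.3, 0.177, 0]
    - [-0.34, 0.2, 0]
    - [-0.38, 0.225, 0]
    - [-0.41, 0.242, 0]
    - [-0.43, 0.254, 0]
  yaw: [-3, -10, -18, -26, -34, -42, -50, -58, -66, -74, -81, -86]
  fingers: [115, 115, 115, 115, 115, 115, 115, 115, 115, 115, 115, 115]

```text
clock: 1.3
position: [522.0, -223.8, 230.2]
ee_rot: [0.786, -0.618, -0.001, -0.0]
contact_force: [0.3, -0.8, -0.0]
gripper_width: 46.9
```

```bash
python3 go.py 0 -57 150
```

```text
clock 1.3 shift [-0.0487 -0.0727  0.0803] yaw -4.92 tcp in cassette -76.5 -99.5 230.2 F [ 0.3 -0.8 -0. ] w 46.9
```

Emit:
send_rows:
  translation:
    - [-0.015, -0.023, 0.015]
    - [-0.03, -0.045, 0.035]
    - [-0.042, -0.062, 0.055]
    - [-0.048, -0.071, 0.07]
    - [-0.0487, -0.0727, 0.08]
    - [-0.0487, -0.0727, 0.08]
    - [-0.0487, -0.0727, 0.08]
  yaw: [-2, -4, -4.9, -4.9, -4.9, -4.9, -4.9]
  fingers: [115, 115, 115, 115, 115, 115, 115]

```text
clock: 2.0
position: [580.9, -160.0, 150.8]
ee_rot: [0.812, -0.584, -0.001, -0.0]
contact_force: [-0.3, -0.4, 0.4]
gripper_width: 47.1
```

```bash
python3 go.py 0 -57 100; python3 - <<'E'
from bench import *
import cv2
for n,(r,c) in {"top":(165,215),"scene":(120,165)}.items():
    im=get_image(n)[r:r+100,c:c+130]; cv2.imwrite(f"pics/{n}1.png",cv2.resize(im,None,fx=6,fy=6,interpolation=cv2.INTER_CUBIC))
E
```

```text
clock 2.0 shift [-0.0006 -0.0005  0.0508] yaw -0.07 tcp in cassette -0.4 -57.7 150.8 F [-0.3 -0.4  0.4] w 47.1
```

View pics/scene1.png

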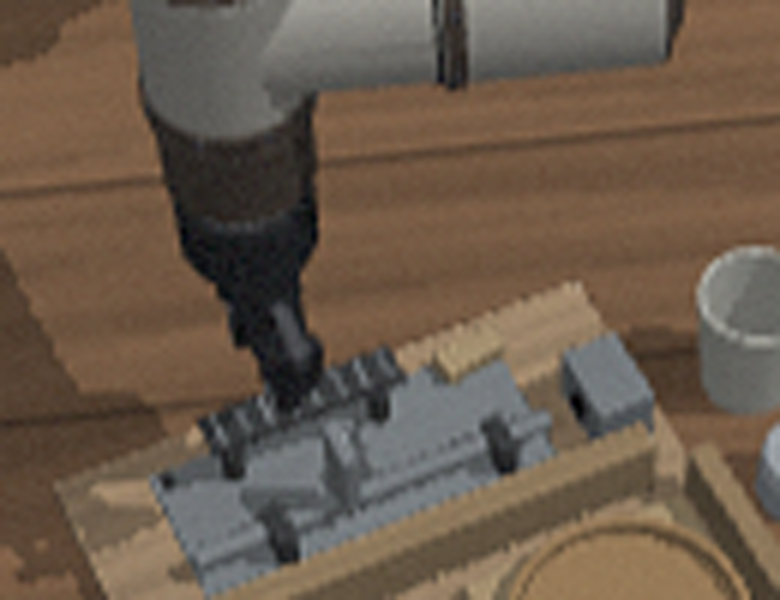

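View pics/top1.png

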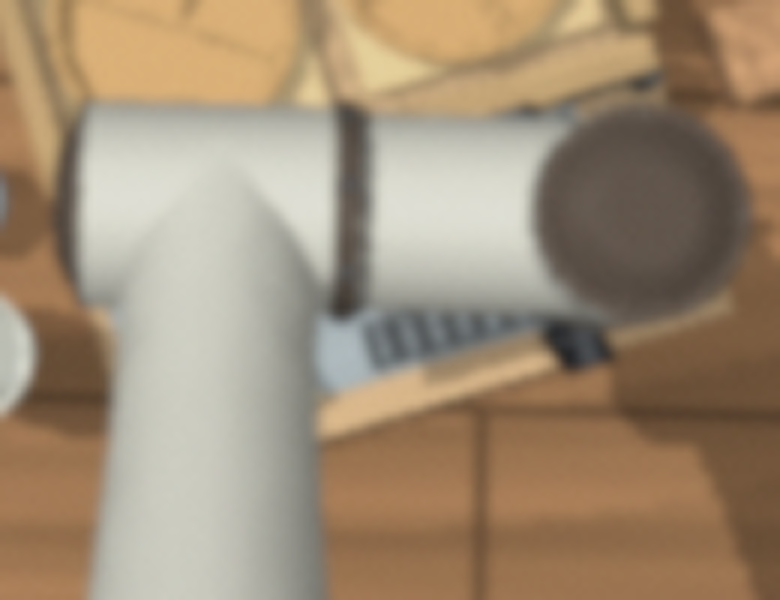

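The scene view shows both fingers over the pad, with the tips near crop (290,400), behind the thumb plate at (340,440). In the top view the arm hides the mechanism.

Emit:
send_rows:
  translation:
    - [0, 0, 0.015]
    - [0, 0, 0.035]
    - [0, 0, 0.05]
    - [0, 0, 0.06]
    - [0, 0, 0.063]
    - [0, 0, 0.063]
  yaw: [0, 0, 0, 0, 0, 0]
  fingers: [115, 115, 115, 115, 115, 115]

```text
clock: 2.7
position: [581.4, -160.2, 88.9]
ee_rot: [0.811, -0.584, -0.0, -0.001]
contact_force: [0.9, 0.2, 0.6]
gripper_width: 46.8
```

```bash
python3 go.py 0 -57 75; python3 - <<'E'
from bench import *
import cv2
for n,(r,c) in {"scene":(160,180)}.items():
    im=get_image(n)[r:r+70,c:c+90]; cv2.imwrite(f"pics/{n}2.png",cv2.resize(im,None,fx=8,fy=8,interpolation=cv2.INTER_CUBIC))
from fit import *
Q=[562.9,-105.1,0.324]
print(((proj("scene",toworld(Q,[(30,-46,88),(30,-57,88),(-30,-57,88),(-30,-46,88)]))-(180,160)+.5)*8).round())
E
```

```text
clock 2.7 shift [-0.0011  0.0001  0.0139] yaw -0.09 tcp in cassette 0.0 -58.1 88.9 F [0.9 0.2 0.6] w 46.8
[[299. 302.]
 [277. 311.]
 [225. 213.]
 [247. 204.]]
```

View pics/scene2.png

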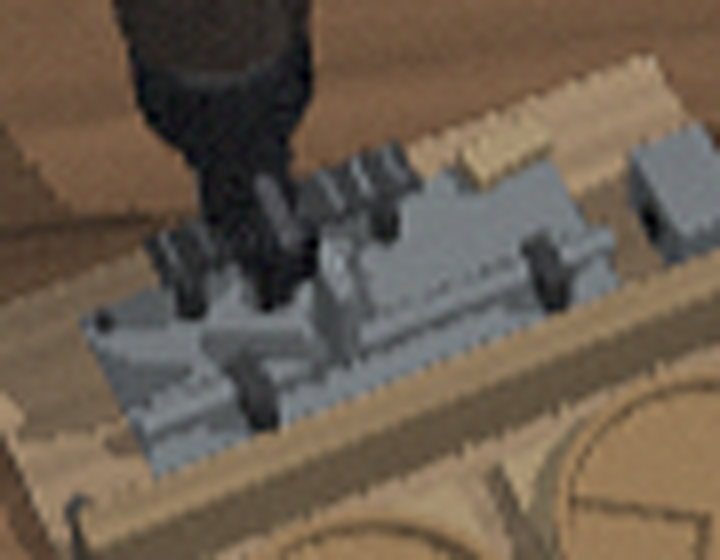

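The near fingertip shows at crop (272,303). I predicted (277,311), so the tip sits a little higher than the TCP. It clears the thumb plate at (335,290). Next I'll press down in small steps and watch the force.

Emit:
send_rows:
  translation:
    - [-0.001, 0, 0.005]
    - [-0.001, 0, 0.01]
    - [-0.001, 0, 0.013]
    - [-0.001, 0, 0.013]
    - [-0.001, 0, 0.013]
  yaw: [0, 0, 0, 0, 0]
  fingers: [115, 115, 115, 115, 115]

```text
clock: 3.25
position: [581.5, -159.2, 76.2]
ee_rot: [0.812, -0.584, 0.0, -0.001]
contact_force: [0.4, -0.1, 0.3]
gripper_width: 46.7
```

Emit:
send_rows:
  translation:
    - [0, 0, 0.002]
    - [0, 0, 0.003]
    - [0, 0, 0.003]
    - [0, 0, 0.003]
  yaw: [0, 0, 0, 0]
  fingers: [115, 115, 115, 115]

```text
clock: 3.65
position: [581.5, -159.2, 73.2]
ee_rot: [0.812, -0.584, 0.0, -0.001]
contact_force: [0.5, 0.2, -1.0]
gripper_width: 46.9
```

Emit:
send_rows:
  translation:
    - [0, 0, 0.002]
    - [0, 0, 0.003]
    - [0, 0, 0.003]
    - [0, 0, 0.003]
  yaw: [0, 0, 0, 0]
  fingers: [115, 115, 115, 115]

```text
clock: 4.05
position: [581.8, -159.2, 70.6]
ee_rot: [0.812, -0.584, 0.001, -0.001]
contact_force: [-0.1, 0.6, 2.4]
gripper_width: 47.1
```

Emit:
send_rows:
  translation:
    - [0, 0, 0.002]
    - [0, 0, 0.003]
    - [0, 0, 0.003]
    - [0, 0, 0.003]
  yaw: [0, 0, 0, 0]
  fingers: [115, 115, 115, 115]

```text
clock: 4.45
position: [581.8, -159.2, 67.8]
ee_rot: [0.812, -0.584, 0.001, -0.001]
contact_force: [-1.4, 0.0, 4.7]
gripper_width: 46.6
```

Emit:
send_rows:
  translation:
    - [0, 0, 0.002]
    - [0, 0, 0.003]
    - [0, 0, 0.003]
    - [0, 0, 0.003]
  yaw: [0, 0, 0, 0]
  fingers: [115, 115, 115, 115]

```text
clock: 4.85
position: [581.8, -159.3, 64.9]
ee_rot: [0.812, -0.584, 0.001, -0.001]
contact_force: [-0.4, 0.8, 6.1]
gripper_width: 46.9
```

```bash
python3 go.py 0 -57 75; python3 - <<'E'
from bench import *
import cv2
s=read_state(); print(s["wrist_torque"])
for n,(r,c) in {"scene":(160,180)}.items():
    im=get_image(n)[r:r+70,c:c+90]; cv2.imwrite(f"pics/{n}3.png",cv2.resize(im,None,fx=8,fy=8,interpolation=cv2.INTER_CUBIC))
E
```

```text
clock 4.85 shift [-0.0004  0.0007 -0.0101] yaw -0.05 tcp in cassette 0.7 -57.4 64.9 F [-0.4  0.8  6.1] w 46.9
[ 0.07953514  0.56811648 -0.02830583]
```

View pics/scene3.png

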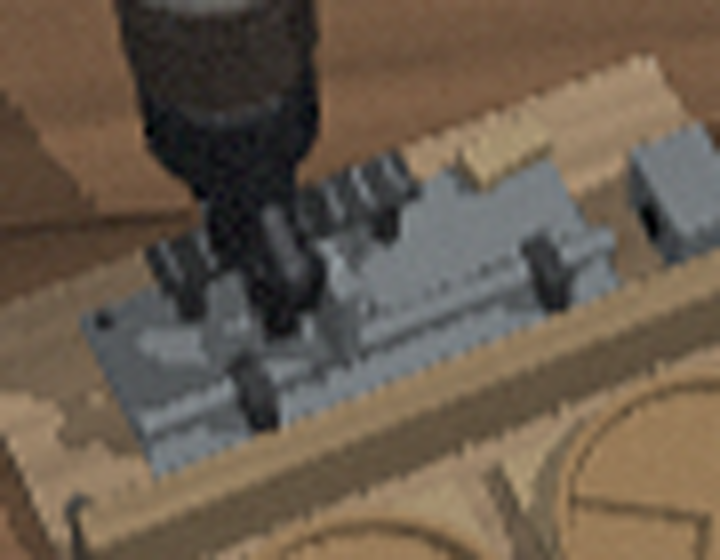

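The finger is on the pad and the force has risen along the spring curve to 6 N. I'll press gently until it bottoms, so there is margin.

Emit:
send_rows:
  translation:
    - [0, 0, 0.001]
    - [0, 0, 0.0015]
    - [0, 0, 0.0015]
  yaw: [0, 0, 0]
  fingers: [115, 115, 115]

```text
clock: 5.2
position: [581.8, -159.2, 63.6]
ee_rot: [0.812, -0.584, 0.001, -0.001]
contact_force: [-1.6, 0.3, 6.0]
gripper_width: 46.6
```

Emit:
send_rows:
  translation:
    - [0, 0, 0.001]
    - [0, 0, 0.001]
    - [0, 0, 0.001]
  yaw: [0, 0, 0]
  fingers: [115, 115, 115]

```text
clock: 5.5
position: [581.8, -159.2, 62.9]
ee_rot: [0.812, -0.584, 0.001, -0.001]
contact_force: [-1.1, 1.1, 6.4]
gripper_width: 47.3
```

Emit:
send_rows:
  translation:
    - [0, 0, 0.001]
    - [0, 0, 0.001]
    - [0, 0, 0.001]
  yaw: [0, 0, 0]
  fingers: [115, 115, 115]

```text
clock: 5.8
position: [581.8, -159.3, 62.5]
ee_rot: [0.812, -0.584, 0.001, -0.001]
contact_force: [-1.9, 0.3, 8.8]
gripper_width: 46.5
```

The catch has bottomed at about 8.8 N, 10 mm below first contact. Next I'll push along tool -x, keeping the downward pressure on.

Emit:
send_rows:
  translation:
    - [-0.003, 0, 0.001]
    - [-0.006, 0, 0.001]
    - [-0.009, 0, 0.001]
    - [-0.012, 0, 0.001]
    - [-0.015, 0, 0.001]
    - [-0.015, 0, 0.001]
  yaw: [0, 0, 0, 0, 0, 0]
  fingers: [115, 115, 115, 115, 115, 115]

```text
clock: 6.4
position: [579.2, -146.4, 62.9]
ee_rot: [0.812, -0.583, 0.003, -0.001]
contact_force: [2.0, -4.3, 6.5]
gripper_width: 47.0
```

```bash
python3 go.py 0 2 62; python3 - <<'E'
from bench import *
import cv2
s=read_state(); print(s["wrist_torque"])
for n,(r,c) in {"scene":(160,180)}.items():
    im=get_image(n)[r:r+70,c:c+90]; cv2.imwrite(f"pics/{n}4.png",cv2.resize(im,None,fx=8,fy=8,interpolation=cv2.INTER_CUBIC))
E
```

```text
clock 6.4 shift [-0.0463  0.0022  0.0007] yaw 0.06 tcp in cassette 2.3 -44.3 62.9 F [ 2.  -4.3  6.5] w 47.0
[-1.47544797 -0.26799159  0.0136678 ]
```

View pics/scene4.png

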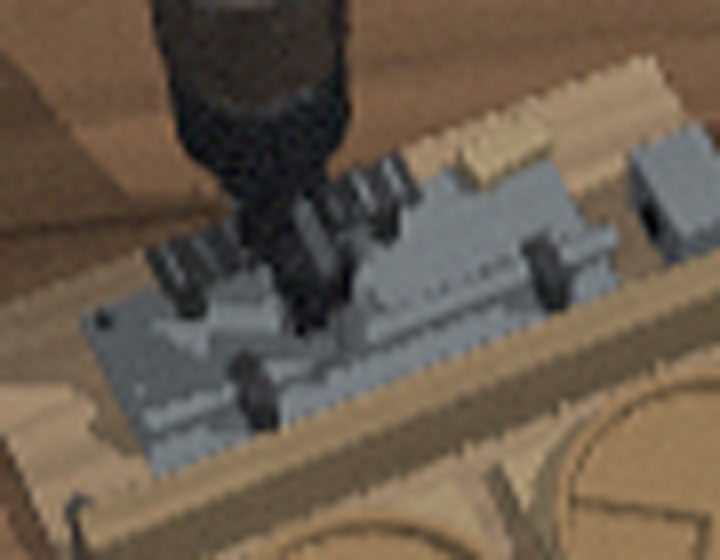

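The finger now touches the thumb plate, with 4.7 N along the bolt, and the catch is still down at z 62.9. I'll keep pushing.

Emit:
send_rows:
  translation:
    - [-0.004, 0.001, 0.0015]
    - [-0.008, 0.001, 0.0015]
    - [-0.012, 0.002, 0.0015]
    - [-0.016, 0.002, 0.0015]
    - [-0.02, 0.002, 0.0015]
  yaw: [0, 0, 0, 0, 0]
  fingers: [115, 115, 115, 115, 115]

```text
clock: 6.95
position: [573.6, -129.7, 62.9]
ee_rot: [0.813, -0.583, 0.007, -0.002]
contact_force: [2.2, -7.3, 6.9]
gripper_width: 46.9
```

```bash
python3 go.py 0 2 62
```

```text
clock 6.95 shift [-0.0288  0.0022  0.0007] yaw 0.13 tcp in cassette 2.3 -26.8 62.9 F [ 2.2 -7.3  6.9] w 46.9
```

Emit:
send_rows:
  translation:
    - [-0.004, 0.001, 0.0015]
    - [-0.008, 0.001, 0.0015]
    - [-0.012, 0.002, 0.0015]
    - [-0.016, 0.002, 0.0015]
    - [-0.02, 0.002, 0.0015]
  yaw: [0, 0, 0, 0, 0]
  fingers: [115, 115, 115, 115, 115]

```text
clock: 7.45
position: [568.2, -113.0, 63.0]
ee_rot: [0.813, -0.582, 0.01, -0.003]
contact_force: [2.3, -7.2, 6.5]
gripper_width: 47.2
```

```bash
python3 go.py 0 2 62
```

```text
clock 7.45 shift [-0.0112  0.0024  0.0008] yaw 0.21 tcp in cassette 2.5 -9.2 63.0 F [ 2.3 -7.2  6.5] w 47.2
```

Emit:
send_rows:
  translation:
    - [-0.004, 0.001, 0.0015]
    - [-0.008, 0.001, 0.0015]
    - [-0.011, 0.001, 0.0015]
    - [-0.013, 0.001, 0.0015]
    - [-0.013, 0.001, 0.0015]
  yaw: [0, 0, 0, 0, 0]
  fingers: [115, 115, 115, 115, 115]

```text
clock: 7.95
position: [565.4, -102.9, 63.1]
ee_rot: [0.813, -0.582, 0.013, -0.003]
contact_force: [0.9, -8.5, 8.4]
gripper_width: 46.6
```

```bash
python3 go.py 0 2 62
```

```text
clock 7.95 shift [-0.0007  0.0031  0.001 ] yaw 0.26 tcp in cassette 3.0 1.3 63.1 F [ 0.9 -8.5  8.4] w 46.6
```

Emit:
send_rows:
  translation:
    - [-0.003, 0.001, 0.0015]
    - [-0.005, 0.001, 0.0015]
    - [-0.006, 0.001, 0.0015]
    - [-0.006, 0.001, 0.0015]
  yaw: [0, 0, 0, 0]
  fingers: [115, 115, 115, 115]

```text
clock: 8.35
position: [565.4, -102.6, 63.2]
ee_rot: [0.813, -0.582, 0.017, -0.003]
contact_force: [5.7, -22.8, 3.9]
gripper_width: 47.1
```

```bash
python3 go.py 0 2 62; python3 - <<'E'
from bench import *
import cv2
for n,(r,c) in {"scene":(160,180)}.items():
    im=get_image(n)[r:r+70,c:c+90]; cv2.imwrite(f"pics/{n}5.png",cv2.resize(im,None,fx=8,fy=8,interpolation=cv2.INTER_CUBIC))
E
```

```text
clock 8.35 shift [-0.0005  0.0032  0.0011] yaw 0.21 tcp in cassette 3.2 1.6 63.2 F [  5.7 -22.8   3.9] w 47.1
```

View pics/scene5.png

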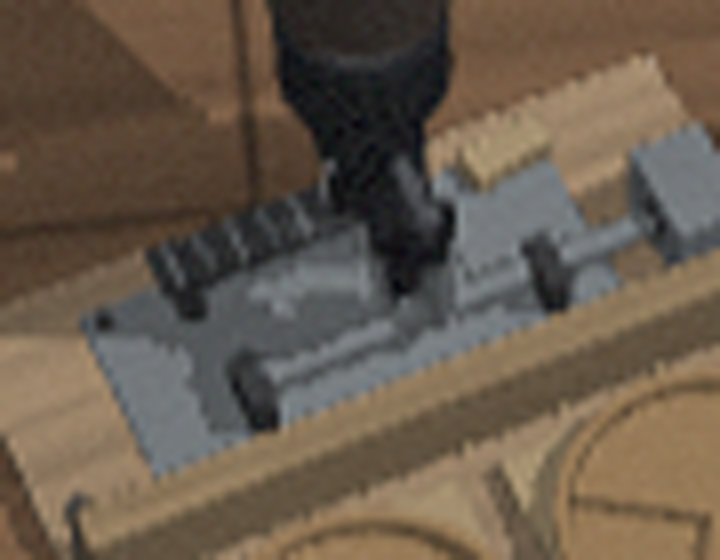

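The bolt is at its stop: 23 N with no further travel, and the rod tip is in the keeper at crop (645,225). The catch is still down. I'll back off 3 mm to unload, then lift straight up.

Emit:
send_rows:
  translation:
    - [0.002, 0, 0]
    - [0.003, 0, 0]
    - [0.003, 0, -0.003]
    - [0.003, 0, -0.01]
    - [0.003, 0, -0.025]
    - [0.003, 0, -0.05]
    - [0.003, 0, -0.08]
    - [0.003, 0, -0.11]
    - [0.003, 0, -0.13]
    - [0.003, 0, -0.13]
    - [0.003, 0, -0.13]
  yaw: [0, 0, 0, 0, 0, 0, 0, 0, 0, 0, 0]
  fingers: [115, 115, 115, 115, 115, 115, 115, 115, 115, 115, 115]

```text
clock: 9.5
position: [561.9, -103.2, 192.5]
ee_rot: [0.813, -0.583, 0.016, -0.003]
contact_force: [-0.6, 0.2, -0.0]
gripper_width: 46.8
```

Emit:
send_rows:
  translation:
    - [0.03, 0, 0]
    - [0.07, 0, 0]
    - [0.11, 0, 0]
    - [0.15, 0, 0]
    - [0.18, 0, 0]
    - [0.2, 0, 0]
    - [0.2, 0, 0]
    - [0.2, 0, 0]
  yaw: [0, 0, 0, 0, 0, 0, 0, 0]
  fingers: [115, 115, 115, 115, 115, 115, 115, 115]

```text
clock: 10.3
position: [625.1, -292.3, 194.4]
ee_rot: [0.812, -0.583, 0.014, -0.003]
contact_force: [1.2, -0.4, 0.2]
gripper_width: 46.9
```

```bash
python3 go.py 0 2 62; python3 - <<'E'
from bench import *
import cv2
for n,(r,c,h,w) in {"scene":(160,180,70,90),"top":(165,215,90,130)}.items():
    f=get_image(n); cv2.imwrite(f"pics/{n}6full.png",f)
    im=f[r:r+h,c:c+w]; k=8 if n=="scene" else 6; cv2.imwrite(f"pics/{n}6.png",cv2.resize(im,None,fx=k,fy=k,interpolation=cv2.INTER_CUBIC))
from fit import *
Q=[562.9,-105.1,0.324]
for z in (75,65): print(z,((proj("scene",toworld(Q,[(-44,-95,z),(-44,35,z),(-16,35,z),(-16,-95,z)]))-(180,160)+.5)*8).round().tolist())
for b in (0,40,48): print(b,((proj("scene",toworld(Q,[(14,-36+b,105),(14,-24+b,105),(46,-24+b,105),(46,-36+b,105)]))-(180,160)+.5)*8).round().tolist())
E
```

```text
clock 10.3 shift [-0.2018  0.0017  0.1284] yaw 0.11 tcp in cassette -0.7 -197.3 194.4 F [ 1.2 -0.4  0.2] w 46.9
75 [[139.0, 237.0], [396.0, 137.0], [421.0, 180.0], [162.0, 282.0]]
65 [[141.0, 249.0], [397.0, 149.0], [422.0, 192.0], [164.0, 294.0]]
0 [[303.0, 246.0], [328.0, 236.0], [357.0, 289.0], [332.0, 299.0]]
40 [[384.0, 214.0], [408.0, 204.0], [438.0, 257.0], [414.0, 266.0]]
48 [[400.0, 208.0], [425.0, 198.0], [454.0, 250.0], [430.0, 260.0]]
```

View pics/scene6.png

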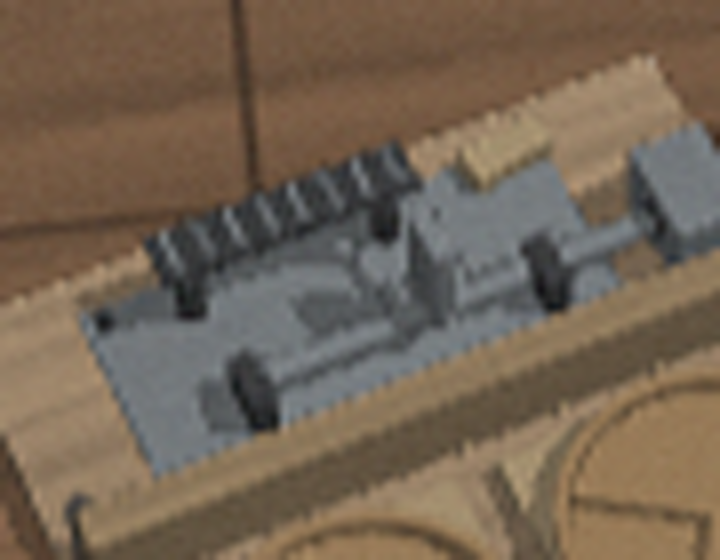

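View pics/top6.png

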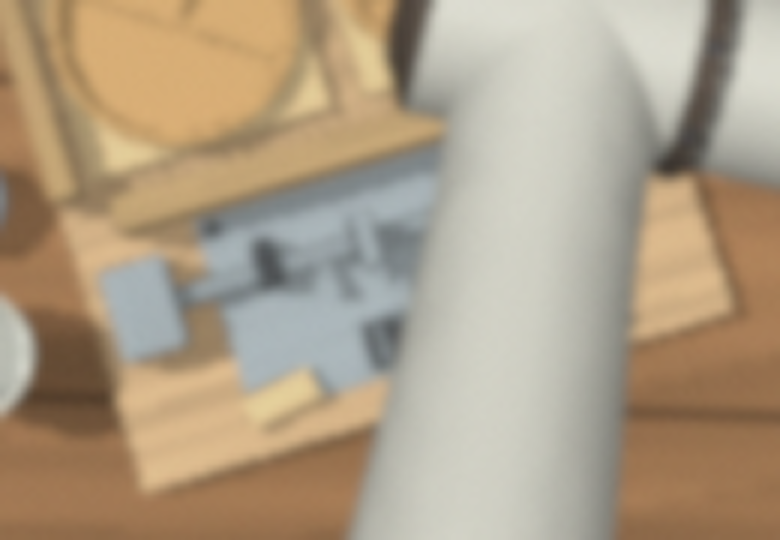

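```bash
python3 - <<'E'
import cv2,numpy as np
from fit import *
Q=[562.9,-105.1,0.324]
for n in ("scene","top"):
    a=cv2.imread(f"pics/{n}0.png",0);b=cv2.imread(f"pics/{n}6full.png",0)
    p=proj(n,toworld(Q,[(x,y,z) for x in(14,46) for y in(-36,-24) for z in(85,105)]));lo=np.floor(p.min(0)).astype(int)-2;hi=np.ceil(p.max(0)).astype(int)+3
    k=8;A=cv2.resize(a[lo[1]:hi[1],lo[0]:hi[0]],None,fx=k,fy=k,interpolation=3)
    y0,x0=lo[1]-12,lo[0]-25;B=cv2.resize(b[y0:hi[1]+12,x0:hi[0]+25],None,fx=k,fy=k,interpolation=3)
    r=cv2.matchTemplate(B,A,cv2.TM_CCOEFF_NORMED);_,m,_,l=cv2.minMaxLoc(r)
    sh=np.array(l)/k+[x0,y0]-lo
    d=(proj(n,toworld(Q,[(30,18,95)]))-proj(n,toworld(Q,[(30,-30,95)])))[0]
    print(n,m,sh,"expected@48",d,"travel",48*sh@d/(d@d))
    # pad shift
    p=proj(n,toworld(Q,[(x,y,75) for x in(-44,-16) for y in((-95,35) if n=="scene" else (5,35))]));lo=np.floor(p.min(0)).astype(int);hi=np.ceil(p.max(0)).astype(int)
    A=cv2.resize(a[lo[1]:hi[1],lo[0]:hi[0]],None,fx=k,fy=k,interpolation=3);B=cv2.resize(b[lo[1]-3:hi[1]+3,lo[0]-3:hi[0]+3],None,fx=k,fy=k,interpolation=3)
    _,m,_,l=cv2.minMaxLoc(cv2.matchTemplate(B,A,cv2.TM_CCOEFF_NORMED)); print(" pad",m,np.array(l)/k-3)
    d=cv2.absdiff(a,b); 
E
```

```text
scene 0.6404245495796204 [0. 0.] expected@48 [12.1216594  -4.83558671] travel 0.0
 pad 0.892339825630188 [0. 0.]
top 0.9464072585105896 [-13.   4.] expected@48 [-13.48015308   4.13160721] travel 46.30579650978486
 pad 0.7259796857833862 [-3.  1.]
```

View pics/scene6full.png

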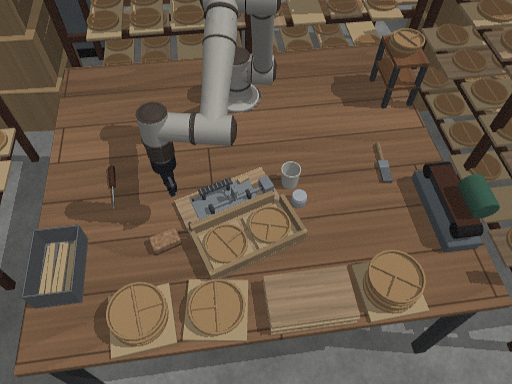

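The pad is back at its starting pixels (0.0 px shift; fully pressed would be about 1.5 px). The top view puts the bolt's travel at about 46 mm, with the tip in the keeper. The plates and other things look unmoved and the arm is clear, so I'm handing the job in.

```bash
python3 -c "
from bench import *
print(read_state()['contact_force'],read_state()['joint_vel'].round(3)); job_done()"
```

```text
[ 1.445886    0.36658327 -0.037959  ] [ 0.006 -0.014  0.004  0.002 -0.     0.001]
the job is handed in; nothing more can be done
```

The gate looks locked: the bolt went home against its stop and the catch sprang back up behind it. I handed the job in at about 10.4 s of the 35 s allowed; it reports no verdict.

**What I did:** I located the cassette from both cameras. I then pressed the pad until it bottomed, about 10 mm down at 8.8 N. Keeping it down, I pushed the thumb plate with the other finger until it stopped. I then backed off 3 mm, lifted and moved the arm clear.

**Last checks:**
- **Catch while pushing:** the fingertip stayed within 0.7 mm of its bottomed height for the whole push.
- **Bolt home:** it met a firm stop at about 23 N with no further travel. The top view measured about 46 mm of its 48 mm, to within about 2 mm, and the rod tip is in the keeper.
- **Catch up:** the pad is back at its starting position in the scene picture (0.0 px shift; fully pressed would be about 1.5 px).
- **Other things:** by eye, the plates, spacer, tin, cup and tools look unmoved. The arm is clear, with contact force at noise level.

**Checks that failed or disagreed:**
- The scene-view image match for the bolt's travel read 0 mm. Its score was only 0.64, it probably locked onto background, and the picture clearly shows the plate moved.
- The top-view image match for the pad was unusable because the arm covered part of it.
- The tool tilted about 2° and drifted about 3 mm sideways under load during the push, without visible effect.

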